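# Park the shaker's transport pin

### The arm

A 6-joint arm with a two-finger parallel gripper is mounted at the origin on a cart in front of the work surface, level with it; the furniture and walls round the work are solid. World frame = base frame: x ahead of the robot, y to its left, z up, the work surface at z = 0. Lengths are in mm, angles in rad, forces in N, time in s.
With the tool pointing down it reaches from about 350 to 975 mm from the base axis. Payload 7.1 kg.
Tool frame: the origin (TCP) lies at the very end of the fingers, on their centre line; the grasp point (between the pads) lies 19 mm behind it; y points along the fingers, x is the direction in which the jaws open and shut, and the axes are right-handed (so a half turn about y gives the same grasp; the last joint's range is limited). The gripper opens to 88 mm and grips with 3 to 60 N. Pads are 20 mm wide; open, the fingers measure 115 mm over their backs; the gripper's body (75 mm by 178 mm) begins 61 mm behind the grasp point.
Start: joints at [1.3, 0.423, 1.63, -0, 1.089, -0.019], TCP at [155.686, 605.282, 222.675] pointing down, gripper open.
Joint ranges: [-3, 3], [-0.9, 2.11], [0.09, 2.58], [-1.31, 4.45], [0.11, 2.69], [-2.54, 2.54]. Speed limits (rad/s): [2.39, 2.39, 3.01, 3.14, 3.14, 3.14].

### API

Orientations are given as a rotation vector (axis times angle).
In Python, from workcell import ctrl gives the robot as it stands. The module is installed in compiled form; this text tells all that it offers.
- The arm moves only by the tool carry_out, never from a script. Its arguments are lists of equal length, an entry for each row: "delta_pos": the shift along the tool's x, y, z in cm, a list of three; "rotation": the turn, a rotation vector about the tool's x, y, z in rad, a list of three. In form: {"delta_pos": [[dx, dy, dz], ...], "rotation": [[wx, wy, wz], ...]}. A call has 1 to 12 rows; each row is the pose to reach, as a shift and turn from the pose commanded when the call began, along the tool's axes at that moment; what a row does not reach only later rows make up. A row lasts 1/12 s, in which the tool goes at most 41.7 mm and 7.16 degrees, less where a joint would pass 70% of its speed; a pose out of reach is approached as far as the arm can. A call with a gripper value outside its range is refused whole. "hand" is the closure in counts, from 0 (fully open) to 255 (shut), set as the call begins (left out, the last holds). The fingers move at their own pace and stop on an object; the grip force is fixed at half the most. Time passes only in rows, so rows that repeat a pose let the fingers close. It gives the time, the measured TCP pose, the force and the opening at its end, in the units of the state.
- ctrl.get_obs(): the state, without advancing time (a new reading comes with each control period).
- ctrl.get_image(name): name is "side" or "top" or "wrist"; returns the picture (400x640x3 uint8, red, green, blue); there is no depth.
- ctrl.camera_info(name): a dict with "fov_y" (degrees; the focal length in pixels is half the picture's height over the tangent of half this angle, whatever the lens; pixels are square), "cx", "cy" (the principal point, pixels), "R" (3x3) and "t" (3): a world point X has camera coordinates R X + t; the wrist camera has in their place "T_tool_cam" (4x4, takes a point from camera to tool coordinates, whose origin is the TCP and whose axes are the tool frame's). Camera axes: x right, y down, z forward; pixel columns grow to the right and rows downward; lengths in mm; the calibration is good to about 2 mm. A picture is of the moment at which its call begins: read the wrist's pose just before it. camera_info takes no time and is no camera call.
- ctrl.close_job(): hands the job in, once; it reports no verdict.
The state is a dict: "t": time; "qpos": joint angles; "qvel": joint speeds; "joint_torque": joint torques, N m; "ee_pos": TCP position; "orientation": TCP orientation; "ft_force": force on the tool from outside, world axes, zero at the start; "moment": the same for the moment, N m; "width": finger opening in mm.
Only numpy, scipy, OpenCV 4.12 (cv2) and the standard library are available. Lean on these libraries where they do the work, as an engineer would, in place of code of your own. Each camera call takes 0.05 s, during which the arm holds its last target.

### The job

The low white bench shaker is still locked for transport: pull its transport pin straight up out of the platform and park it in the notch of the forked bracket on the shaker's front, upright, with its stem down between the prongs and its collar resting flat on them. Set it down rather than dropping it, let go of it, and do not push the petri dish on the platform about.

Things in the scene. Friction and masses are not known exactly. Their poses are not given: they have to be found in the camera images.
- pin_grip (a point): Transport pin, loose, about 0.12 kg: plain black round grip (28 mm diameter, 44 mm tall) on a flat steel collar (46 mm diameter, 6 mm thick), below it a steel stem (12 mm diameter, 58 mm long). The point is the centre of the grip on the pin's axis, 28 mm above the collar's underside and 86 mm above the stem's tip; z runs up the pin. The stem stands loosely in a bore, collar resting on the platform.
- notch (a point): Parking notch: slot 26 mm wide between two flat prongs (18 mm wide, 8 mm thick) of the steel bracket fixed to the shaker's front, open above, below and to the front. The point is on the slot's middle line, level with the prongs' top, 20 mm from the closed end, 35 mm behind the prong tips. x: along the slot toward its closed end; y: across; z up. With the pin parked, its grip centre is 28 mm above the point.
- shaker: Fixed bench shaker, a low white box 180 x 240 mm (x, y) with an aluminium platform, 80 mm high; origin at the centre of its underside, front to -x. The platform has two bores at x -35 mm, y +75 and -75 mm: the pin is in one of them (either), the other has a fixed black thumb screw, 15 mm high, 38 mm across, no collar: not the pin.
- petri_1_mid (a point): Petri dish with lid, 61 mm diameter, 15 mm high, loose on the rear half of the platform (away from the robot); the point is its centre. To be left alone.
There are look-alikes about, which are no part of the job. There is more than one size of the part that bears pin_grip; the job needs the largest.

How it is judged (in metres and radians):
On the way:
1. the pin is drawn fully out of its bore, upright (height (world z) of pin_grip above 0.168 m and angle between pin_grip's own z axis and vertical below 0.5 rad), for 0.1 s.
At the end, for the whole second after the job is handed in: The pin hangs at rest in the notch: its stem between the prongs (axis at most 22 mm in front of and 17 mm behind the notch point along the slot, within 10 mm across it), its collar resting on them (grip centre 22 to 33 mm above the notch point), upright within 10 degrees (x of pin_grip in the frame of notch between -0.022 and 0.017 m and y of pin_grip in the frame of notch between -0.01 and 0.01 m and z of pin_grip in the frame of notch between 0.022 and 0.033 m and angle between pin_grip's own z axis and vertical below 0.17 rad and linear speed of pin below 0.02 m/s); the robot touches nothing.
It fails at once if the pin is dropped (it falls faster than 0.6 m/s with no finger on it, about 20 mm of free fall) (linear speed of pin above 0.6 m/s and contact force between the fingers and pin below 0.1 N).
It fails at once if the petri dish is pushed more than 20 mm from where it stood (distance of petri_1_mid from where it was at the start of the episode above 0.02 m).
It also fails if it takes over 35 s, if anything falls off the work surface, if the arm or the gripper's body presses on something with over 40 N, if the wrist force passes 120 N, or if a joint passes its speed limit or range.

## Working session

There is one attempt and no reset: what is moved stays moved. The work goes in short steps, Python scripts to look and compute and a tool call to move; the robot and the scene stay as the last step left them, time stands still between calls to the robot, and variables do not carry over. Pictures are saved under pics/ and viewed, and the job is handed in when it is done.

Besides the shell and the picture viewer there is one more tool, called after ">>>" by a JSON object that holds its "name" and its "arguments", one argument or row to a line. carry_out: Moves the arm, as the interface text tells. Its arguments: {"type":"object","properties":{"delta_pos":{"type":"array","items":{"type":"array","items":{"type":"number"}}},"rotation":{"type":"array","items":{"type":"array","items":{"type":"number"}}},"hand":{"type":"number"}},"required":["delta_pos","rotation"]}

```bash
mkdir -p pics; python3 - <<'E'
from workcell import ctrl
import cv2,json
import numpy as np
np.set_printoptions(precision=4,suppress=True)
o=ctrl.get_obs();print(o)
for n in("side","top","wrist"):
    print(n,ctrl.camera_info(n))
    cv2.imwrite(f"pics/{n}0.png",ctrl.get_image(n)[:,:,::-1])
E
```

```text
{'t': 0.0, 'qpos': array([ 1.3   ,  0.4239,  1.6307, -0.0001,  1.0886, -0.019 ]), 'qvel': array([-0.0006, -0.0003,  0.0011, -0.0003, -0.0015, -0.0011]), 'joint_torque': array([ -0.0008, -54.4648, -27.3651,   0.0644,   0.0228,  -0.0001]), 'ee_pos': array([155.5528, 604.7511, 221.892 ]), 'orientation': array([-1.3188, -1.0209,  1.0229]), 'ft_force': array([0.2885, 0.6813, 0.3883]), 'moment': array([-0.039 , -0.0055,  0.0319]), 'width': 88.2516888597442}
side {'fov_y': 55.83228815699043, 'cx': 317.8760633348898, 'cy': 194.16919452703522, 'R': array([[ 0.9783, -0.2073, -0.0075],
       [-0.1282, -0.576 , -0.8073],
       [ 0.163 ,  0.7907, -0.5901]]), 't': array([-562.3243,  221.2533,  714.6004])}
top {'fov_y': 47.63735781349136, 'cx': 305.55238611000755, 'cy': 196.8807930725758, 'R': array([[-0.0036, -0.9994,  0.0345],
       [-0.9917, -0.0009, -0.1285],
       [ 0.1284, -0.0347, -0.9911]]), 't': array([ 82.6588, 614.8147, 854.0167])}
wrist {'fov_y': 60.835852657902144, 'cx': 318.43864093500935, 'cy': 198.20661566140083, 'T_tool_cam': array([[   1.    ,   -0.0001,    0.0001,   -0.8718],
       [  -0.0001,   -0.2757,    0.9612, -161.0217],
       [  -0.    ,   -0.9612,   -0.2757,   75.8252],
       [   0.    ,    0.    ,    0.    ,    1.    ]])}
```

View pics/side0.png

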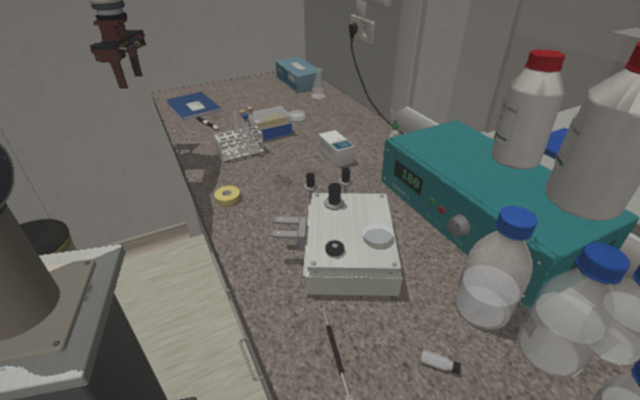

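View pics/top0.png

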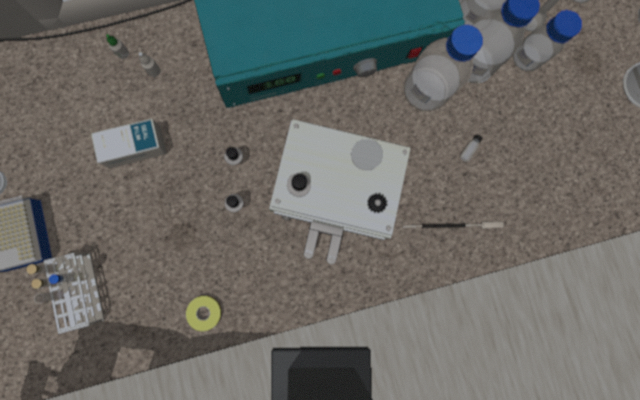

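View pics/wrist0.png

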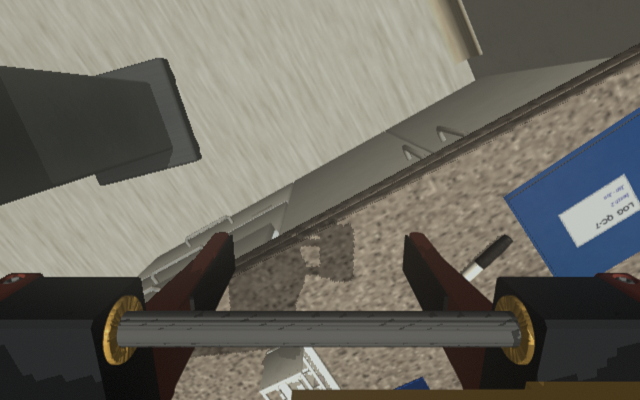

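```bash
python3 - <<'E'
import cv2,numpy as np
a=cv2.imread("pics/top0.png")[110:270,210:420]; b=cv2.imread("pics/side0.png")[155:300,260:410]
a=cv2.resize(a,None,fx=3.8,fy=3.8,interpolation=cv2.INTER_CUBIC);b=cv2.resize(b,None,fx=4,fy=4,interpolation=cv2.INTER_CUBIC)
cv2.imwrite("pics/topc.png",a);cv2.imwrite("pics/sidec.png",b)
E
```

```text
(no output)
```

View pics/topc.png

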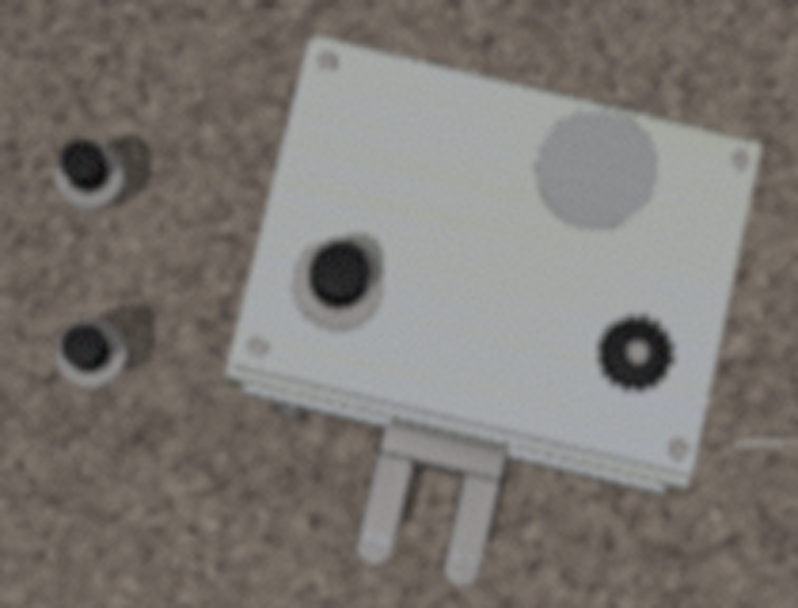

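View pics/sidec.png

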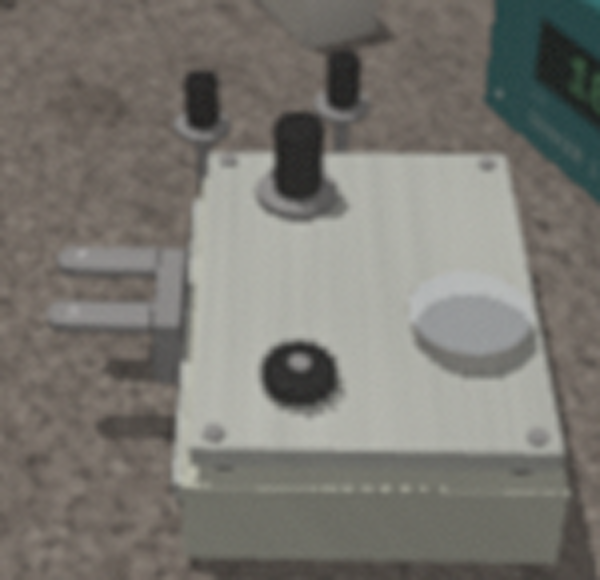

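```bash
cat > h.py <<'E'
import numpy as np,cv2
from workcell import ctrl
np.set_printoptions(precision=2,suppress=True)
def cam(n,ee=None,Rt=None):
    c=ctrl.camera_info(n); f=200/np.tan(np.radians(c["fov_y"])/2)
    K=np.array([[f,0,c["cx"]],[0,f,c["cy"]],[0,0,1]])
    if "R" in c: return K,np.array(c["R"]),np.array(c["t"])
    T=np.array(c["T_tool_cam"]); M=np.eye(4);M[:3,:3]=Rt;M[:3,3]=ee
    W=np.linalg.inv(M@T); return K,W[:3,:3],W[:3,3]
def ray(C,p):
    K,R,t=C; d=R.T@np.linalg.solve(K,[p[0],p[1],1.]); return -R.T@t,d/np.linalg.norm(d)
def onz(C,p,z):
    o,d=ray(C,p); return o+d*(z-o[2])/d[2]
def tri(C1,p1,C2,p2):
    o1,d1=ray(C1,p1);o2,d2=ray(C2,p2)
    s=np.linalg.lstsq(np.c_[d1,-d2],o2-o1,rcond=None)[0]
    a=o1+s[0]*d1;b=o2+s[1]*d2; return (a+b)/2,np.linalg.norm(a-b)
def proj(C,X):
    K,R,t=C;q=K@(R@np.asarray(X)+t);return q[:2]/q[2]
E
python3 - <<'E'
from h import *
T=cam("top");S=cam("side")
tc=lambda x,y:((x+.5)/3.8+210-.5,(y+.5)/3.8+110-.5)
sc=lambda x,y:((x+.5)/4+260-.5,(y+.5)/4+155-.5)
cs=[(312,37),(762,144),(690,487),(228,374)]; P=[onz(T,tc(*c),80) for c in cs]
print("corners",*P); P=np.array(P)
print([np.linalg.norm(P[i]-P[i-1]) for i in range(4)])
ax=(P[0]+P[1]-P[2]-P[3])[:2];print("yaw",np.arctan2(ax[1],ax[0]),"centre",P.mean(0))
ay=(P[0]+P[3]-P[1]-P[2])[:2];print("yaw_y",np.arctan2(-ay[0],ay[1]))
im=cv2.imread("pics/top0.png");g=im.max(2)
def blob(g,x0,x1,y0,y1,th):
    m=np.zeros_like(g);m[y0:y1,x0:x1]=(g[y0:y1,x0:x1]<th)
    n,_,st,ce=cv2.connectedComponentsWithStats(m);i=1+st[1:,4].argmax();return ce[i],st[i]
c,s=blob(g,280,320,165,205,60);print("grip top",c,s)
for z in(130,120,108):print(z,onz(T,c,z))
c2,s2=blob(g,360,395,185,220,90);print("screw",c2,s2,onz(T,c2,95))
print("collar",onz(T,tc(338,285),86))
print("grip tri",tri(T,tc(343,267),S,sc(299,122)))
for n,a,b in(("Ltip",(373,563),(62,260)),("Rtip",(460,585),(50,315)),("Lblockouter",(388,423),(184,250)),("crossR",(500,476),(152,326))):
    print(n,tri(T,tc(*a),S,sc(*b)))
E
```

```text
corners [759.32 109.24  80.  ] [ 705.19 -117.92   80.  ] [532.65 -76.45  80.  ] [588.44 150.4   80.  ]
[np.float64(175.76204160543617), np.float64(233.51711363803577), np.float64(177.4584257325189), np.float64(233.61167031911978)]
yaw -0.23610698337089572 centre [646.4   16.32  80.  ]
yaw_y -0.23754313610141414
grip top [299.15 181.72] [292 174  15  17 196]
130 [630.11  96.29 130.  ]
120 [631.75  96.08 120.  ]
108 [633.72  95.83 108.  ]
screw [376.76 202.58] [368 194  19  18 245] [597.06 -47.98  95.  ]
collar [631.81  96.45  86.  ]
grip tri (array([632.9 ,  95.03, 130.07]), np.float64(0.9607952447170337))
Ltip (array([496.87,  79.14,  70.38]), np.float64(1.3855139103194152))
Rtip (array([485.8 ,  36.45,  70.35]), np.float64(0.9805372967297512))
Lblockouter (array([564.11,  71.58,  71.7 ]), np.float64(1.5970518005763905))
crossR (array([537.52,  16.19,  70.87]), np.float64(2.232771198112977))
```

```bash
cat >> h.py <<'E'
from scipy.spatial.transform import Rotation as Ro
def delta(p,xdir=None,o=None,tool=None):
    o=o or ctrl.get_obs(); R=Ro.from_rotvec(o["orientation"]).as_matrix()
    out=R.T@(np.asarray(p)-o["ee_pos"])/10
    y=np.array([0,0,-1.]);x=np.array([*xdir,0.]);x/=np.linalg.norm(x)
    D=np.c_[x,y,np.cross(x,y)]
    return out,Ro.from_matrix(R.T@D).as_rotvec()
E
python3 - <<'E'
from h import *
np.set_printoptions(precision=4,suppress=True)
o=ctrl.get_obs();print(Ro.from_rotvec(o["orientation"]).as_matrix())
for s in(1,-1):print(delta((631.2,96.3,225),(s*.2348,s*.972)))
T=cam("top");print(onz(T,(367,154),95),onz(T,(233,155),90),onz(T,(233,203),90))
E
```

```text
[[ 0.2492 -0.0003 -0.9685]
 [ 0.9685 -0.0012  0.2492]
 [-0.0012 -1.      0.    ]]
(array([-37.4033,  -0.2487, -58.7322]), array([-0.    , -0.0148, -0.0012]))
(array([-37.4033,  -0.2487, -58.7322]), array([ 0.0019,  3.1268, -0.    ]))
[688.7412 -31.7628  95.    ] [686.908  218.8191  90.    ] [596.7444 217.2959  90.    ]
```

>>> {"name": "carry_out", "arguments": {
  "delta_pos": [
    [-37.4,-0.3,-58.7],
    [-37.4,-0.3,-58.7],
    [-37.4,-0.3,-58.7],
    [-37.4,-0.3,-58.7],
    [-37.4,-0.3,-58.7],
    [-37.4,-0.3,-58.7],
    [-37.4,-0.3,-58.7],
    [-37.4,-0.3,-58.7],
    [-37.4,-0.3,-58.7],
    [-37.4,-0.3,-58.7],
    [-37.4,-0.3,-58.7],
    [-37.4,-0.3,-58.7]
  ],
  "rotation": [
    [0,-0.015,0],
    [0,-0.015,0],
    [0,-0.015,0],
    [0,-0.015,0],
    [0,-0.015,0],
    [0,-0.015,0],
    [0,-0.015,0],
    [0,-0.015,0],
    [0,-0.015,0],
    [0,-0.015,0],
    [0,-0.015,0],
    [0,-0.015,0]
  ],
  "hand": 0
}}

```text
t: 1.15
ee_pos: [498.1, 238.2, 224.8]
orientation: [-1.312, -1.033, 1.033]
ft_force: [1.1, 0.1, 0.9]
width: 88.0
```

```bash
python3 - <<'E'
from h import *
np.set_printoptions(precision=4,suppress=True)
print(ctrl.get_obs()["qpos"],delta((631.2,96.3,225),(.2348,.972)))
E
```

```text
[ 0.4244  0.3142  1.7904  0.0001  1.037  -0.9095] (array([-10.6691,  -0.0213, -16.2679]), array([-0.0002,  0.0001, -0.    ]))
```

>>> {"name": "carry_out", "arguments": {
  "delta_pos": [
    [-10.6,0,-16.2],
    [-10.6,0,-16.2],
    [-10.6,0,-16.2],
    [-10.6,0,-16.2],
    [-10.6,0,-16.2],
    [-10.6,0,-16.2],
    [-10.6,0,-16.2],
    [-10.6,0,-16.2]
  ],
  "rotation": [
    [0,0,0],
    [0,0,0],
    [0,0,0],
    [0,0,0],
    [0,0,0],
    [0,0,0],
    [0,0,0],
    [0,0,0]
  ]
}}

```text
t: 1.82
ee_pos: [628.9, 99.3, 224.3]
orientation: [-1.311, -1.032, 1.033]
ft_force: [-0.7, -0.0, 0.2]
width: 88.1
```

```bash
python3 - <<'E'
from h import *
o=ctrl.get_obs();im=ctrl.get_image("wrist")[:,:,::-1];cv2.imwrite("pics/wrist1.png",im)
W=cam("wrist",o["ee_pos"],Ro.from_rotvec(o["orientation"]).as_matrix())
print(o["ee_pos"],proj(W,(631.2,96.3,130)),proj(W,(525.3,49.6,70.4)),proj(W,(631.2,96.3,86)))
E
```

```text
[628.9   99.28 224.29] [316.55 205.17] [236.77  85.14] [316.81 190.93]
```

View pics/wrist1.png

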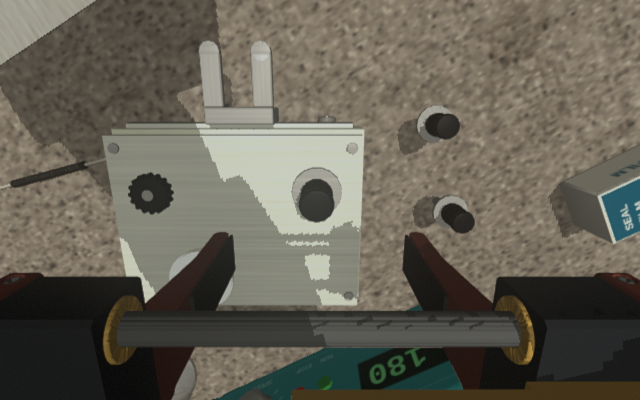

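```bash
python3 - <<'E'
from h import *
o=ctrl.get_obs()
W=cam("wrist",(628.9,99.28,224.29),Ro.from_rotvec(o["orientation"]).as_matrix())
for p in((208,41),(261,41),(237,106)):print(onz(W,p,70.4))
im=cv2.imread("pics/wrist1.png");
m=(im.max(2)<70).astype(np.uint8);m[:165]=0;m[225:]=0;m[:,:295]=0;m[:,345:]=0
n,_,st,ce=cv2.connectedComponentsWithStats(m);i=1+st[1:,4].argmax();print(ce[i],st[i])
print(onz(W,(316.5,204),130),onz(W,(316.7,191),86))
a=cv2.resize(im[25:225,190:360],None,fx=3,fy=3,interpolation=cv2.INTER_CUBIC);cv2.imwrite("pics/w1c.png",a)
print("hover/grasp",o["ee_pos"],delta((631.2,96.3,150),(.2348,.972)),delta((631.2,96.3,93),(.2348,.972)))
E
```

```text
[485.57  36.35  70.4 ]
[496.11  80.14  70.4 ]
[542.36  44.43  70.4 ]
[316.04 200.41] [ 299  180   35   42 1156]
[630.28  96.49 130.  ] [631.27  96.19  86.  ]
hover/grasp [628.69  99.77 224.48] (array([-0.28,  7.45, -0.33]), array([-0.,  0., -0.])) (array([-0.28, 13.15, -0.34]), array([-0.,  0., -0.]))
```

View pics/w1c.png

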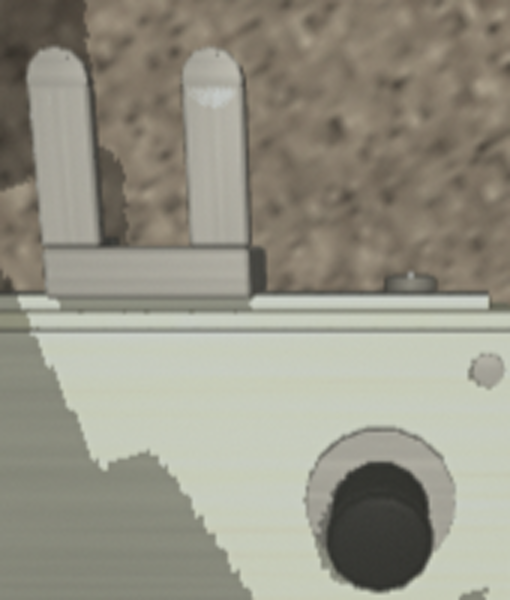

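The largest pin, with its collar in the platform bore (wrist pixels 316,204), is the one to take. The two smaller ones on the bench (438,124) and (455,214) and the thumb screw (150,193) don't fit the description. Both views agree to about 1 mm, so I'm descending.

>>> {"name": "carry_out", "arguments": {
  "delta_pos": [
    [-0.28,3,-0.33],
    [-0.28,5.5,-0.33],
    [-0.28,7.5,-0.33],
    [-0.28,9.5,-0.33],
    [-0.28,11.5,-0.33],
    [-0.28,12.6,-0.33],
    [-0.28,13.1,-0.33],
    [-0.28,13.1,-0.33],
    [-0.28,13.1,-0.33],
    [-0.28,13.1,-0.33]
  ],
  "rotation": [
    [0,0,0],
    [0,0,0],
    [0,0,0],
    [0,0,0],
    [0,0,0],
    [0,0,0],
    [0,0,0],
    [0,0,0],
    [0,0,0],
    [0,0,0]
  ]
}}

```text
t: 2.7
ee_pos: [633.1, 95.9, 95.1]
orientation: [-1.313, -1.035, 1.032]
ft_force: [-0.2, 0.1, 0.9]
width: 87.8
```

```bash
python3 - <<'E'
from h import *
o=ctrl.get_obs();im=ctrl.get_image("wrist")[:,:,::-1];cv2.imwrite("pics/wrist2.png",im)
print(o["ee_pos"],o["ft_force"],delta((631.2,96.3,93),(.2348,.972)))
E
```

```text
[633.06  95.86  95.14] [-0.16  0.07  0.89] (array([0.01, 0.22, 0.2 ]), array([0., 0., 0.]))
```

View pics/wrist2.png

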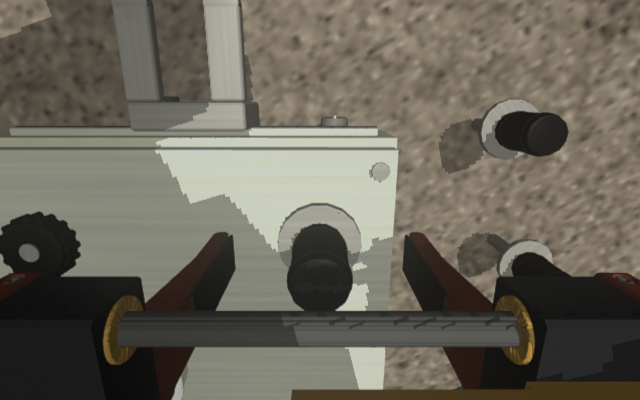

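The pin is centred between the fingers (grip at 319,270). I'm correcting about 2 mm and closing.

>>> {"name": "carry_out", "arguments": {
  "delta_pos": [
    [0,0.2,0.2],
    [0,0.2,0.2],
    [0,0.2,0.2]
  ],
  "rotation": [
    [0,0,0],
    [0,0,0],
    [0,0,0]
  ]
}}

```text
t: 3.0
ee_pos: [630.3, 95.9, 92.1]
orientation: [-1.312, -1.033, 1.033]
ft_force: [-0.7, 0.2, -0.4]
width: 87.9
```

>>> {"name": "carry_out", "arguments": {
  "delta_pos": [
    [0,0,0],
    [0,0,0],
    [0,0,0],
    [0,0,0],
    [0,0,0],
    [0,0,0],
    [0,0,0],
    [0,0,0],
    [0,0,0],
    [0,0,0],
    [0,0,0],
    [0,0,0]
  ],
  "rotation": [
    [0,0,0],
    [0,0,0],
    [0,0,0],
    [0,0,0],
    [0,0,0],
    [0,0,0],
    [0,0,0],
    [0,0,0],
    [0,0,0],
    [0,0,0],
    [0,0,0],
    [0,0,0]
  ],
  "hand": 255
}}

```text
t: 4.0
ee_pos: [630.4, 96.0, 91.8]
orientation: [-1.312, -1.033, 1.033]
ft_force: [0.2, 1.0, -0.3]
width: 27.5
```

>>> {"name": "carry_out", "arguments": {
  "delta_pos": [
    [0,-0.4,0],
    [0,-1.2,0],
    [0,-2.2,0],
    [0,-3.2,0],
    [0,-4.2,0],
    [0,-5.2,0],
    [0,-6.2,0],
    [0,-7.2,0],
    [0,-8.2,0],
    [0,-8.8,0],
    [0,-9,0],
    [0,-9,0]
  ],
  "rotation": [
    [0,0,0],
    [0,0,0],
    [0,0,0],
    [0,0,0],
    [0,0,0],
    [0,0,0],
    [0,0,0],
    [0,0,0],
    [0,0,0],
    [0,0,0],
    [0,0,0],
    [0,0,0]
  ]
}}

```text
t: 5.0
ee_pos: [630.6, 96.0, 182.5]
orientation: [-1.312, -1.034, 1.032]
ft_force: [0.4, 0.5, -1.6]
width: 27.6
```

```bash
python3 - <<'E'
from h import *
o=ctrl.get_obs();im=ctrl.get_image("side")[:,:,::-1]
print(o["ee_pos"],o["ft_force"],o["width"],delta((524,49.6,182),(.2348,.972)))
cv2.imwrite("pics/side3.png",cv2.resize(im[110:310,230:430],None,fx=2.9,fy=2.9,interpolation=cv2.INTER_CUBIC))
cv2.imwrite("pics/wrist3.png",ctrl.get_image("wrist")[:,:,::-1])
E
```

```text
[630.64  95.99 182.52] [ 0.35  0.52 -1.63] 27.61160940190307 (array([-7.  , -0.02,  9.24]), array([-0.,  0., -0.]))
```

View pics/side3.png

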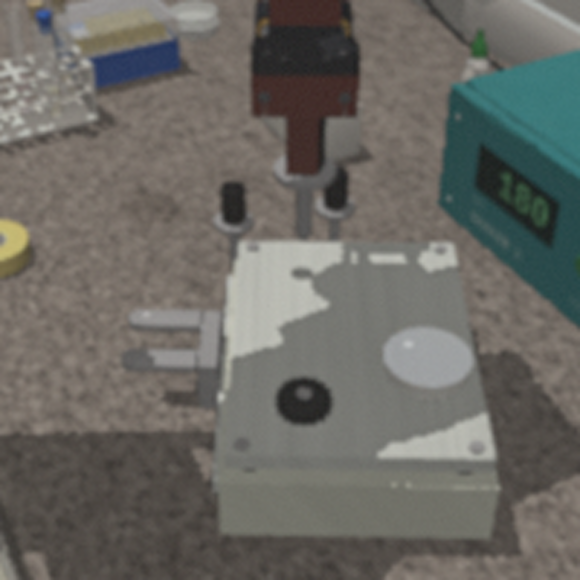

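View pics/wrist3.png

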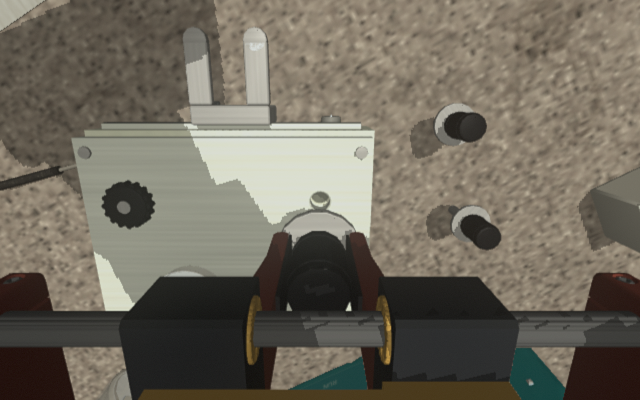

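>>> {"name": "carry_out", "arguments": {
  "delta_pos": [
    [-0.3,0,0.4],
    [-1.0,0,1.3],
    [-2.0,0,2.6],
    [-3.0,0,4.0],
    [-4.0,0,5.3],
    [-5.0,0,6.6],
    [-6.0,0,7.9],
    [-6.7,0,8.8],
    [-7.0,0,9.2],
    [-7.0,0,9.2],
    [-7.0,0,9.2],
    [-7.0,0,9.2]
  ],
  "rotation": [
    [0,0,0],
    [0,0,0],
    [0,0,0],
    [0,0,0],
    [0,0,0],
    [0,0,0],
    [0,0,0],
    [0,0,0],
    [0,0,0],
    [0,0,0],
    [0,0,0],
    [0,0,0]
  ]
}}

```text
t: 6.1
ee_pos: [525.4, 49.7, 182.0]
orientation: [-1.312, -1.034, 1.032]
ft_force: [-0.1, -0.6, -1.4]
width: 27.7
```

```bash
python3 - <<'E'
from h import *
o=ctrl.get_obs();im=ctrl.get_image("top")[:,:,::-1]
print(o["ee_pos"],o["ft_force"],o["width"],delta((524,49.6,82.4),(.2348,.972)))
s=ctrl.get_image("side")[:,:,::-1]
cv2.imwrite("pics/side4.png",cv2.resize(s[110:310,230:430],None,fx=2.9,fy=2.9,interpolation=cv2.INTER_CUBIC))
cv2.imwrite("pics/wrist4.png",ctrl.get_image("wrist")[:,:,::-1])
E
```

```text
[525.42  49.69 181.98] [-0.1  -0.63 -1.38] 27.71885758475573 (array([-0.05,  9.95,  0.14]), array([0., 0., 0.]))
```

View pics/side4.png

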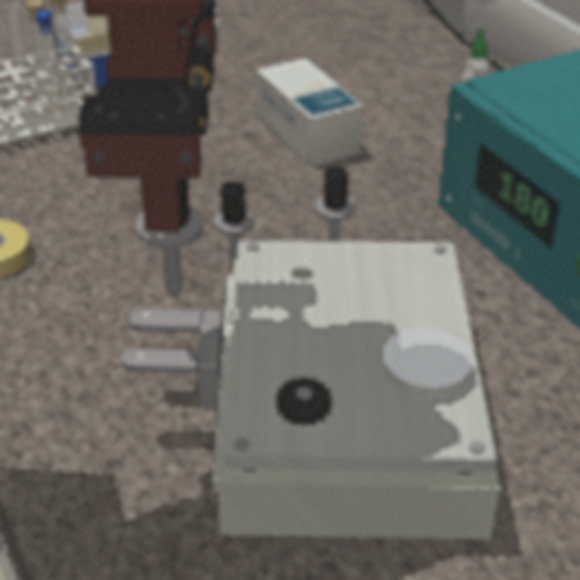

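View pics/wrist4.png

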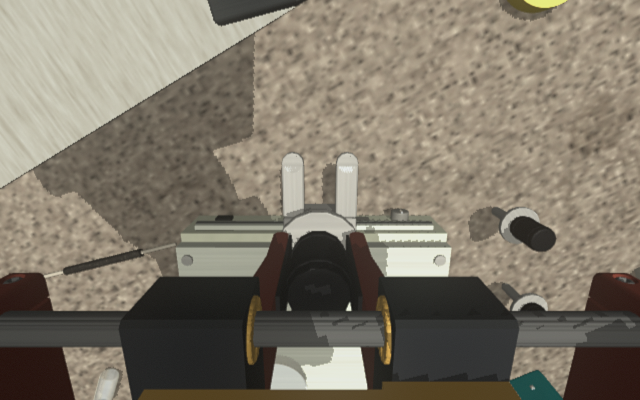

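>>> {"name": "carry_out", "arguments": {
  "delta_pos": [
    [0,0.4,0.1],
    [0,1.2,0.1],
    [0,2.2,0.1],
    [0,3.2,0.1],
    [0,4.2,0.1],
    [0,5.2,0.1],
    [0,6.2,0.1],
    [0,7.2,0.1],
    [0,8.2,0.1],
    [0,8.9,0.1],
    [0,9.2,0.1],
    [0,9.2,0.1]
  ],
  "rotation": [
    [0,0,0],
    [0,0,0],
    [0,0,0],
    [0,0,0],
    [0,0,0],
    [0,0,0],
    [0,0,0],
    [0,0,0],
    [0,0,0],
    [0,0,0],
    [0,0,0],
    [0,0,0]
  ]
}}

```text
t: 7.25
ee_pos: [523.1, 49.7, 89.0]
orientation: [-1.311, -1.032, 1.034]
ft_force: [0.7, -0.1, -1.0]
width: 27.7
```

```bash
python3 - <<'E'
from h import *
o=ctrl.get_obs()
print(o["ee_pos"],o["ft_force"],o["width"],delta((524,49.6,82.4),(.2348,.972)))
s=ctrl.get_image("side")[:,:,::-1]
cv2.imwrite("pics/side5.png",cv2.resize(s[150:270,240:360],None,fx=4.8,fy=4.8,interpolation=cv2.INTER_CUBIC))
cv2.imwrite("pics/wrist5.png",ctrl.get_image("wrist")[:,:,::-1])
E
```

```text
[523.09  49.69  88.98] [ 0.65 -0.12 -0.98] 27.703677569004952 (array([ 0.01,  0.66, -0.09]), array([-0.,  0., -0.]))
```

View pics/side5.png

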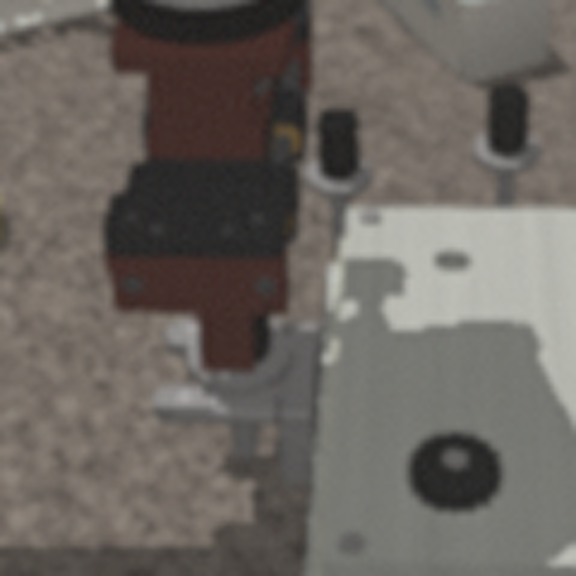

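View pics/wrist5.png

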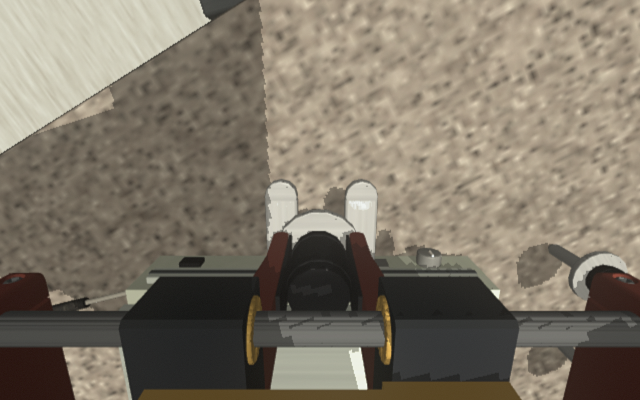

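The stem is between the prongs (below them at 244,460 in the crop), with the collar just above. I'm lowering gently and watching the force.

>>> {"name": "carry_out", "arguments": {
  "delta_pos": [
    [0,0.1,0],
    [0,0.2,0],
    [0,0.3,0],
    [0,0.4,0],
    [0,0.5,0],
    [0,0.5,0]
  ],
  "rotation": [
    [0,0,0],
    [0,0,0],
    [0,0,0],
    [0,0,0],
    [0,0,0],
    [0,0,0]
  ]
}}

```text
t: 7.85
ee_pos: [523.7, 49.8, 85.8]
orientation: [-1.312, -1.033, 1.033]
ft_force: [-2.9, 0.7, 8.7]
width: 27.2
```

>>> {"name": "carry_out", "arguments": {
  "delta_pos": [
    [0,0.05,0],
    [0,0.1,0],
    [0,0.1,0],
    [0,0.1,0]
  ],
  "rotation": [
    [0,0,0],
    [0,0,0],
    [0,0,0],
    [0,0,0]
  ]
}}

```text
t: 8.18
ee_pos: [523.8, 49.7, 85.7]
orientation: [-1.312, -1.034, 1.033]
ft_force: [-6.0, -0.8, 19.9]
width: 27.5
```

>>> {"name": "carry_out", "arguments": {
  "delta_pos": [
    [0,-0.08,0],
    [0,-0.12,0],
    [0,-0.12,0]
  ],
  "rotation": [
    [0,0,0],
    [0,0,0],
    [0,0,0]
  ]
}}

```text
t: 8.43
ee_pos: [523.7, 49.7, 85.8]
orientation: [-1.312, -1.033, 1.033]
ft_force: [-2.2, -0.3, 10.2]
width: 27.3
```

```bash
python3 - <<'E'
from h import *
o=ctrl.get_obs()
print(o["ee_pos"],o["ft_force"],o["moment"])
s=ctrl.get_image("side")[:,:,::-1]
cv2.imwrite("pics/side6.png",cv2.resize(s[190:270,250:330],None,fx=7,fy=7,interpolation=cv2.INTER_CUBIC))
w=ctrl.get_image("wrist")[:,:,::-1]
cv2.imwrite("pics/wrist6.png",cv2.resize(w[160:320,220:420],None,fx=3.6,fy=3.6,interpolation=cv2.INTER_CUBIC))
S=cam("side")
for z in(12.4,70.4,76.4):
  q=proj(S,(524,49.6,z));print(z,q,(q-[250,190])*7)
E
```

```text
[523.73  49.75  85.75] [-2.21 -0.28 10.19] [-0.06  0.55  0.  ]
12.4 [290.61 246.57] [284.28 395.99]
70.4 [289.24 226.66] [274.65 256.63]
76.4 [289.09 224.5 ] [273.61 241.52]
```

View pics/side6.png

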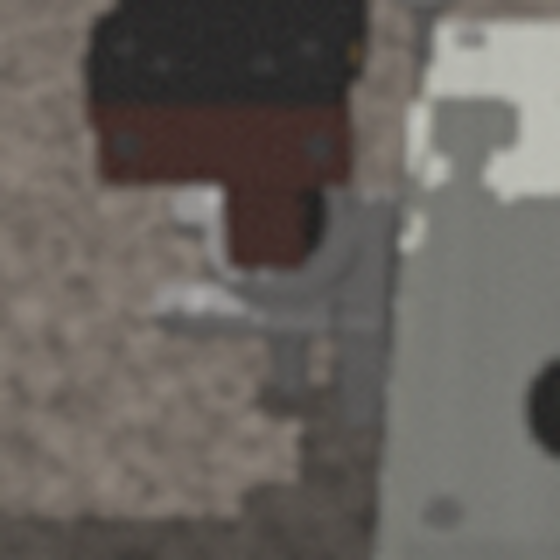

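View pics/wrist6.png

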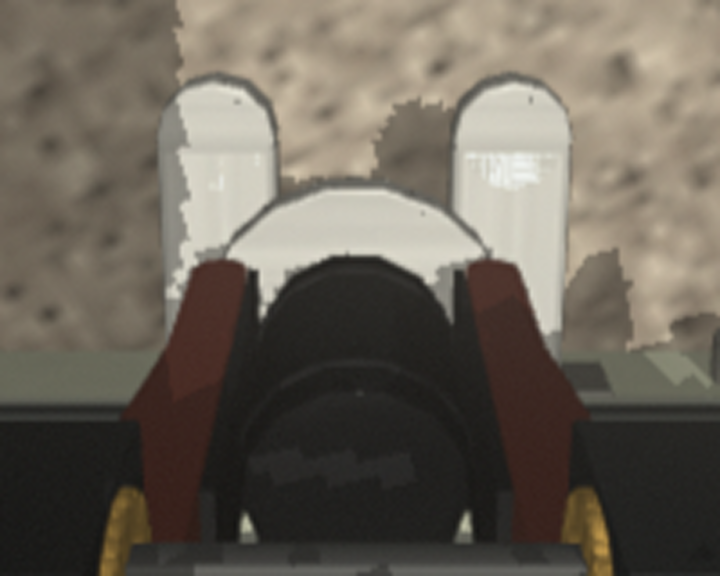

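>>> {"name": "carry_out", "arguments": {
  "delta_pos": [
    [0,-0.08,0],
    [0,-0.08,0],
    [0,-0.08,0]
  ],
  "rotation": [
    [0,0,0],
    [0,0,0],
    [0,0,0]
  ]
}}

```text
t: 8.78
ee_pos: [523.7, 49.7, 85.8]
orientation: [-1.312, -1.033, 1.033]
ft_force: [-0.7, 0.0, 2.1]
width: 27.3
```

Resting with about 2 N, so I'm opening now.

>>> {"name": "carry_out", "arguments": {
  "delta_pos": [
    [0,0,0],
    [0,0,0],
    [0,0,0],
    [0,0,0],
    [0,0,0],
    [0,0,0],
    [0,0,0],
    [0,0,0],
    [0,0,0],
    [0,0,0]
  ],
  "rotation": [
    [0,0,0],
    [0,0,0],
    [0,0,0],
    [0,0,0],
    [0,0,0],
    [0,0,0],
    [0,0,0],
    [0,0,0],
    [0,0,0],
    [0,0,0]
  ],
  "hand": 0
}}

```text
t: 9.62
ee_pos: [523.5, 49.7, 85.9]
orientation: [-1.312, -1.033, 1.033]
ft_force: [-0.5, 0.6, 0.7]
width: 87.0
```

>>> {"name": "carry_out", "arguments": {
  "delta_pos": [
    [0,-0.5,0],
    [0,-2,0],
    [0,-4,0],
    [0,-6,0],
    [0,-8.5,0],
    [0,-11,0],
    [0,-13,0],
    [0,-14,0],
    [0,-14,0],
    [0,-14,0]
  ],
  "rotation": [
    [0,0,0],
    [0,0,0],
    [0,0,0],
    [0,0,0],
    [0,0,0],
    [0,0,0],
    [0,0,0],
    [0,0,0],
    [0,0,0],
    [0,0,0]
  ]
}}

```text
t: 10.45
ee_pos: [523.4, 49.7, 225.8]
orientation: [-1.312, -1.033, 1.033]
ft_force: [0.3, 0.2, -0.1]
width: 87.9
```

```bash
python3 - <<'E'
from h import *
o=ctrl.get_obs()
print(o["ee_pos"],o["ft_force"],o["width"])
w=ctrl.get_image("wrist")[:,:,::-1];cv2.imwrite("pics/wrist7.png",w)
s=ctrl.get_image("side")[:,:,::-1]
cv2.imwrite("pics/side7.png",cv2.resize(s[170:300,250:410],None,fx=4,fy=4,interpolation=cv2.INTER_CUBIC))
W=cam("wrist",o["ee_pos"],Ro.from_rotvec(o["orientation"]).as_matrix())
m=(w.max(2)<70)
print(proj(W,(524,49.6,122.4)),proj(W,(524,49.6,78)))
E
```

```text
[523.39  49.72 225.76] [ 0.34  0.17 -0.07] 87.94990613705444
[319.51 198.89] [319.36 185.66]
```

View pics/wrist7.png

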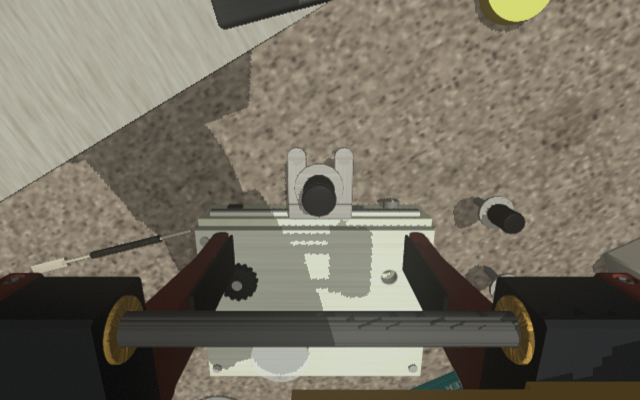

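View pics/side7.png

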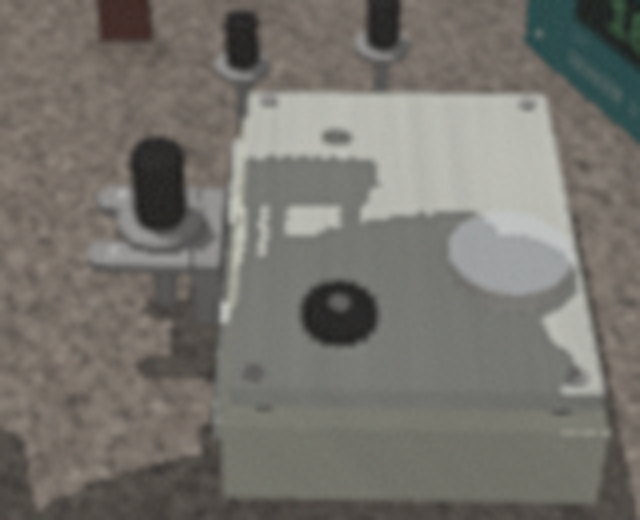

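```bash
python3 - <<'E'
from h import *
o=ctrl.get_obs()
W=cam("wrist",o["ee_pos"],Ro.from_rotvec(o["orientation"]).as_matrix())
t=(onz(W,(297,149),72)+onz(W,(344,149),72))/2; u=np.array([.972,-.235,0])
n=t+35*u; p=onz(W,(319,186),78);g=onz(W,(318.5,196),123)
v=np.array([.235,.972,0])
print(t,n,p,g,"along/across",(p-n)@u,(p-n)@v,(g-n)@u,(g-n)@v)
w=cv2.imread("pics/wrist7.png");cv2.imwrite("pics/w7c.png",cv2.resize(w[140:225,270:370],None,fx=6,fy=6,interpolation=cv2.INTER_CUBIC))
E
```

```text
[490.49  58.39  72.  ] [524.51  50.17  72.  ] [522.78  49.19  78.  ] [519.91  49.43 123.  ] along/across -1.4573357865852576 -1.3555750073078594 -4.29860613835029 -1.8022338733772734
```

View pics/w7c.png

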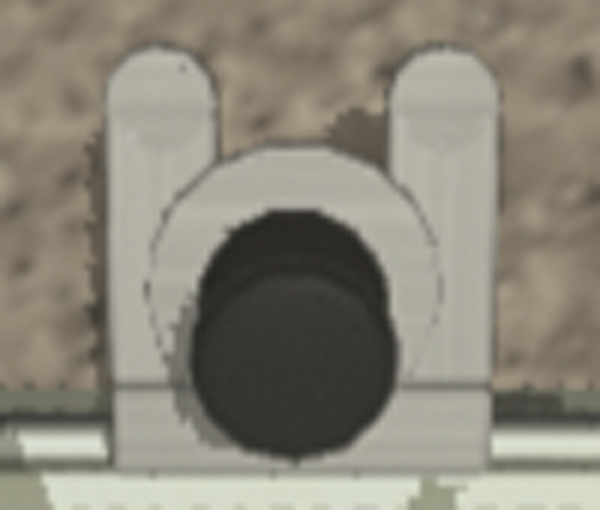

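```bash
python3 -c "
from workcell import ctrl
print(ctrl.close_job())"
```

```text
the job is handed in; nothing more can be done
None
```

The transport pin is parked upright in the bracket notch and the job is handed in, at about 10.5 s on the robot's clock. No verdict was reported.

I pulled the largest pin straight up 90 mm out of its bore, carried it to the bracket and lowered its stem between the prongs. I eased the resting force to about 2 N before opening the fingers, then backed off 140 mm.

**Last checks:**
- **Position:** from the last wrist picture, the pin's axis is about 1.5 mm in front of the notch point along the slot and 1.4 mm off across it. Both are well inside the limits.
- **Seating:** in the wrist and side pictures the collar lies flat on both prongs and the pin stands upright.
- **Clearance:** the gripper was open and clear of everything, with a wrist force of about 0.
- **Petri dish:** it appears in its original place in the side picture; I did not measure it.

**Disagreements:**
- **Contact height:** the collar touched the prongs about 3 mm higher than I had worked out from the cameras. Force peaked at about 20 N before I eased off. I put the gap down to calibration error or slight slip in the grip. I did not measure the grip's height above the prongs after release.
- **Lean:** a rough reading of the grip top suggested the pin leaned about 3 mm. The enlarged picture showed I had picked the wrong pixel, so the real lean is smaller.

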